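Drive the last foot plug into an upturned stool

TASK

The stool is upside down on the bench and one of its foot plugs still stands proud of its leg. Take the wooden mallet and strike the plug with a brisk blow, square to the plug and in line with the sloping leg, until it snaps fully home against the tube end; keep the gripper off the plug and don't shove the stool or disturb the other things. Then set the mallet down on the bench, clear of the stool, and let go of it.

Things in the scene. Friction and masses are not known exactly. Their poses are not given: they have to be found in the camera images.
- stool: Low stool upside down on the bench, loose, 3 kg: round wooden seat 270 mm across, 24 mm thick, four 25 mm steel tube legs at quarter turns, splayed outward 32 degrees from vertical, tube ends 162 mm out and 164 mm high; tie ring 96 mm high. Origin: seat centre on the bench, z up. The leg with the proud plug is on its own -x side and leans roughly toward the robot; the other three plugs are home.
- plug_top (a point): Middle of the domed top of the proud foot plug: black cap 32 mm across, 10 mm thick, on a white stem that shows between cap and tube end. It moves with the plug. Its z axis points up and outward along the leg, 32 degrees from vertical; the plug is to be struck along -z.
- plug (a joint): How far the proud plug has been driven down along the leg, in m: up to 0.003 at the start, 0.016 when its flange meets the tube end. Its sprung barb rides over a lip in the tube: it resists with up to about 9 N, springs back up to about 0.003 if driven less than 0.010, and past about 0.012 snaps home by itself and stays there.
- mallet_head (a point): Centre of the wooden mallet's head, a block 100 mm long between its striking faces, 68 mm wide along the handle, 60 mm the other way. x axis: toward the striking face it stands on at the start (down; faces 50 mm along +x and -x); y: along the handle to its free end; z: sideways. The mallet weighs 0.3 to 0.6 kg and balances 30 mm from this point toward the handle.
- mallet_grip (a point): Point on the axis of the mallet's handle, 60 mm from the head's centre, 26 mm from the head's side, same axes as mallet_head; 50 mm above the bench at the start. The handle is about 30 mm thick and goes on 185 mm beyond this point; close the fingers across it along z.
- offcut_mid (a point): Centre of a loose wood offcut 45 x 140 x 32 mm that lies on the bench under the outer part of the mallet's handle, 150 mm beyond mallet_grip; the mallet need not go back on it.
- tape_measure: Bystander: yellow tape measure standing on the bench, 35 x 84 x 69 mm, origin at its underside.
- block: Bystander: brown sanding block 60 x 100 x 31 mm, origin at its underside.
- spanner: Bystander: steel spanner 36 x 191 x 6 mm lying flat, origin at its underside.

How it is judged (in metres and radians):
On the way, in this order (a step that is already met when the one before it is completed fails the run):
1. the mallet comes down on the proud plug, its head in line with the leg within 12 degrees and moving faster than 40 mm/s (distance between mallet_head and plug_top below 0.09 m and angle between the x axis of mallet_head and the z axis of plug_top, either way round below 0.21 rad and linear speed of mallet above 0.04 m/s and value of joint plug below 0.012 m).
2. the plug is home, the mallet's head still at it and in line with the leg within 17 degrees (value of joint plug above 0.0145 m and distance between mallet_head and plug_top below 0.09 m and angle between the x axis of mallet_head and the z axis of plug_top, either way round below 0.3 rad).
At the end, for the whole second after the job is handed in: The plug is home (within 1.5 mm of the tube end), the stool still sits flat, and the mallet lies at rest on the bench, released, its head's centre under 75 mm high, not touching the stool (value of joint plug above 0.0145 m and height (world z) of mallet_head below 0.075 m and contact force between mallet and stool below 0.1 N and linear speed of mallet below 0.02 m/s and angle between stool's own z axis and vertical below 0.05 rad).
It fails at once if the gripper or the arm touches the plug (contact force between any of the fingers, the arm and plug above 1 N).
It fails at once if the stool is shoved more than 25 mm (distance of stool from where it was at the start of the episode above 0.025 m).
It fails at once if a bystander (tape measure, sanding block, spanner) is moved more than 30 mm (distance of any of tape_measure, block, spanner from where it was at the start of the episode above 0.03 m).
It also fails if it takes over 42 s, if anything falls off the work surface, if the arm or the gripper's body presses on something with over 40 N, if the wrist force passes 120 N, or if a joint passes its speed limit or range.

ROBOT

A 6-joint arm with a two-finger parallel gripper is mounted at the origin on a cart in front of the work surface, level with it; the furniture and walls round the work are solid. World frame = base frame: x ahead of the robot, y to its left, z up, the work surface at z = 0. Lengths are in mm, angles in degrees, forces in N, time in s.
With the tool pointing down it reaches from about 350 to 850 mm from the base axis. Payload 8.1 kg.
Tool frame: the origin (TCP) lies midway between the tips of the shut fingers; the grasp point (between the pads) lies 19 mm behind it; x points along the fingers, y is the direction in which the jaws open and shut, and the axes are right-handed (so a half turn about x gives the same grasp; the last joint's range is limited). The gripper opens to 85 mm and grips with 20 to 120 N. Pads are 22 mm wide; open, the fingers measure 114 mm over their backs; the gripper's body (76 mm by 85 mm) begins 54 mm behind the grasp point. The pads swing forward as they close: fully open they stand 13 mm farther back than shut.
Start: joints at [60.08, 7.471, 85.268, -0, 87.261, -4.893], TCP at [253.805, 543.68, 231.292] pointing down, gripper open.
Joint ranges: [-169.43, 169.43], [-51.17, 129.36], [1.28, 143.12], [-76.62, 256.62], [0, 156.53], [-152.29, 152.29]. Speed limits (degrees/s): [136.94, 136.94, 159.86, 180, 180, 180].

INTERFACE

Orientations are given as [roll, pitch, yaw] about the fixed x, y, z axes, in that order (R = Rz(yaw) Ry(pitch) Rx(roll)).
In Python, from bench import sense, snapshot, hand_in gives the robot as it stands.
- The arm moves only by the tool drive_tool, never from a script. Its argument "deltas" is a list of rows, each a list of 7 numbers: the closure in counts, from 0 (fully open) to 255 (shut), then the shift along the tool's x, y, z in m, then the turn, a rotation vector about the tool's x, y, z in rad. A call has exactly 10 rows; each row is the pose to reach, as a shift and turn from the pose commanded when the call began, along the tool's axes at that moment; what a row does not reach only later rows make up. A row lasts 1/12 s, in which the tool goes at most 41.7 mm and 7.16 degrees, less where a joint would pass 70% of its speed; a pose out of reach is approached as far as the arm can. A call with a gripper value outside its range is refused whole. The fingers move at their own pace and stop on an object; "squeeze" is the grip in N (left out, the last holds). Time passes only in rows, so rows that repeat a pose let the fingers close, or fill a call up. It gives the time, the measured TCP pose, the force and the opening at its end, in the units of the state.
- sense(): the state, without advancing time (a new reading comes with each control period).
- snapshot(name): name is "side" or "top"; returns a dict with "frame" (384x512x3 uint8, blue, green, red), "fx", "fy", "cx", "cy" (pixels), "k1" (the pictures are not rectified: a ray, as slopes to the right and down, at radius r is drawn at 1 + k1 r^2 times it, then the intrinsics apply), "rvec" (rotation vector, rad) and "tvec" (3), from world to camera coordinates, as OpenCV has them. Camera axes: x right, y down, z forward; pixel columns grow to the right and rows downward; lengths in mm; the calibration is good to about 2 mm. A picture is of the moment at which its call begins. There is no depth.
- hand_in(): hands the job in, once; it reports no verdict.
The state is a dict: "time": time; "joint_pos": joint angles; "qd": joint speeds; "joint_efforts": joint torques, N m; "tool_pos": TCP position; "tcp_rot": TCP orientation; "ft_force": force on the tool from outside, world axes, zero at the start; "wrist_torque": the same for the moment, N m; "finger_gap": finger opening in mm.
Only numpy, scipy, OpenCV 4.12 (cv2) and the standard library are available. Lean on these libraries where they do the work, as an engineer would, in place of code of your own. Each camera call takes 0.05 s, during which the arm holds its last target.

## Working session

There is one attempt and no reset: what is moved stays moved. The work goes in short steps, Python scripts to look and compute and a tool call to move; the robot and the scene stay as the last step left them, time stands still between calls to the robot, and variables do not carry over. Pictures are saved under pics/ and viewed, and the job is handed in when it is done.

Besides the shell and the picture viewer there is one more tool, called after "Request:" by a JSON object that holds its "op" and its "data", one argument or row to a line. drive_tool: Moves the arm, as the interface text tells. Its arguments: {"type":"object","properties":{"deltas":{"type":"array","items":{"type":"array","items":{"type":"number"}}},"squeeze":{"type":"number"}},"required":["deltas"]}

```bash
ls; mkdir -p pics
python3 - <<'E'
from bench import sense,snapshot
import cv2,pickle
print(sense())
for n in ("side","top"):
    s=snapshot(n); cv2.imwrite(f"pics/{n}0.png",s["frame"]); pickle.dump(s,open(f"{n}0.pkl","wb"))
    print({k:v for k,v in s.items() if k!="frame"})
E
```

```text
pics
{'time': 0.0, 'joint_pos': array([ 6.00805812e+01,  7.51571943e+00,  8.53305042e+01, -1.54032857e-03,
        8.72623039e+01, -4.89505556e+00]), 'qd': array([-0.06681279,  0.0916889 ,  0.05363668, -0.08175365,  0.02543783,
        0.02571146]), 'joint_efforts': array([-4.05731262e-04, -5.69374466e+01, -5.00566077e+01, -1.45294480e-04,
        1.45389672e-02, -3.09011091e-05]), 'tool_pos': array([253.52688387, 543.18169071, 230.22633272]), 'tcp_rot': array([ -94.08291471,   89.89146161, -119.10720289]), 'ft_force': array([-0.51388066,  0.4280455 , -0.72356324]), 'wrist_torque': array([ 0.07207322, -0.06646463, -0.05330877]), 'finger_gap': 85.35674024809447}
{'fx': 437.7463536014694, 'fy': 437.7463536014694, 'cx': 259.9000705909422, 'cy': 188.55300589072627, 'k1': -0.11046261219147649, 'rvec': array([ 0.24286439, -2.68320626,  1.46962985]), 'tvec': array([ 492.36596892,  147.96212909, 1719.99842723])}
{'fx': 367.78418574919766, 'fy': 367.78418574919766, 'cx': 252.17141686540828, 'cy': 191.42043699120723, 'k1': 0.035164220671779337, 'rvec': array([ 2.11107361, -2.13810183,  0.17781398]), 'tvec': array([  39.83273377,  508.44888033, 1200.32204991])}
```

View pics/side0.png

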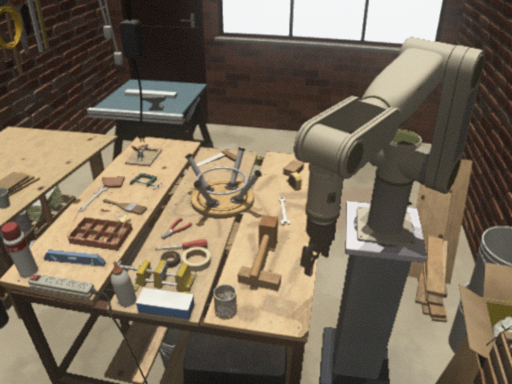

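View pics/top0.png

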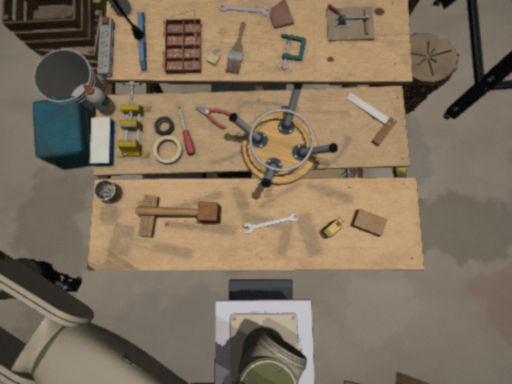

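```bash
cat > h.py <<'E'
import numpy as np,cv2,pickle
from scipy.spatial.transform import Rotation as Ro
def cam(s):
    K=np.array([[s['fx'],0,s['cx']],[0,s['fy'],s['cy']],[0,0,1]]);D=np.array([s['k1'],0,0,0,0.]);return K,D
def proj(s,P):
    K,D=cam(s);return cv2.projectPoints(np.asarray(P,float).reshape(-1,1,3),s['rvec'],s['tvec'],K,D)[0].reshape(-1,2)
def ray(s,uv):
    K,D=cam(s);n=cv2.undistortPoints(np.array(uv,float).reshape(-1,1,2),K,D).reshape(-1,2)
    R=cv2.Rodrigues(s['rvec'])[0];d=np.c_[n,np.ones(len(n))]@R;c=-R.T@s['tvec'];return c,d
def atz(s,uv,z):
    c,d=ray(s,uv);return c+d*((np.asarray(z)-c[2])/d[:,2])[:,None]
def tri(s1,u1,s2,u2):
    c1,d1=ray(s1,[u1]);c2,d2=ray(s2,[u2]);d1=d1[0]/np.linalg.norm(d1);d2=d2[0]/np.linalg.norm(d2)
    t=np.linalg.lstsq(np.c_[d1,-d2],c2-c1,rcond=None)[0];a=c1+d1*t[0];b=c2+d2*t[1];return (a+b)/2,np.linalg.norm(a-b)
def crop(s,x0,y0,x1,y1,k,fn):
    f=s['frame'][y0:y1,x0:x1];cv2.imwrite(fn,cv2.resize(f,None,fx=k,fy=k,interpolation=cv2.INTER_CUBIC))
def load(n): return pickle.load(open(n+'.pkl','rb'))
E
python3 - <<'E'
from h import *
s=load('side0');t=load('top0')
crop(t,130,180,230,250,8,'pics/tm.png');crop(t,220,80,345,200,5,'pics/ts.png')
crop(s,180,140,270,220,7,'pics/ss.png');crop(s,225,205,305,300,6,'pics/sm.png')
print(atz(t,[[208,212],[148,215],[263,188],[270,222],[332,229],[369,222]],0))
E
```

```text
[[ 446.36569443  188.28336629    0.        ]
 [ 438.77686104  396.4307169     0.        ]
 [ 528.68238405   -4.46453684    0.        ]
 [ 408.76060207  -26.61967977    0.        ]
 [ 382.16466455 -238.81457204    0.        ]
 [ 404.78001358 -366.36541771    0.        ]]
```

View pics/tm.png

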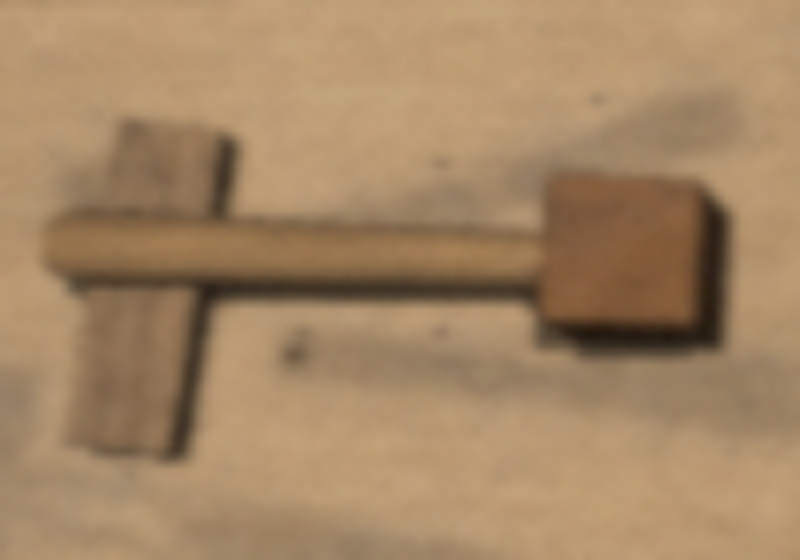

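View pics/ts.png

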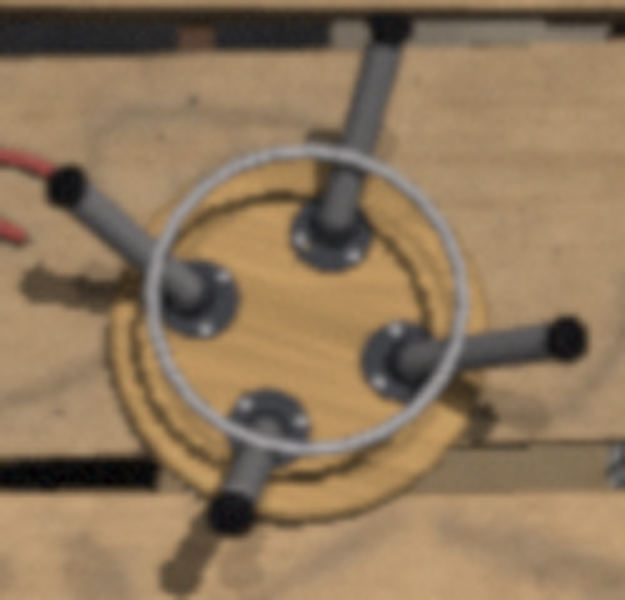

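View pics/ss.png

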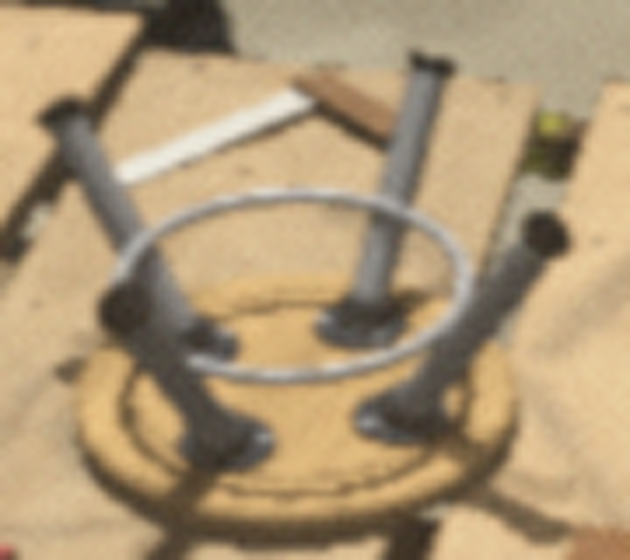

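View pics/sm.png

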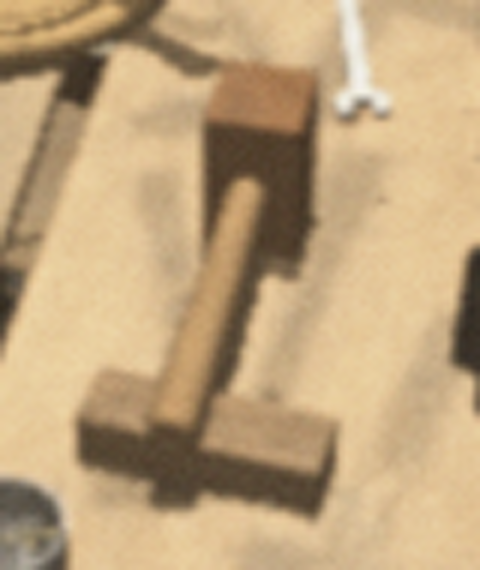

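```bash
cat > fit.py <<'E'
from h import *
from scipy.optimize import least_squares
s=load('side0');t=load('top0')
# order: -x(proud), +y?, +x, -y
T=np.array([[266.2,182.6],[233.2,117.2],[298,85],[333.2,147.6]])
S=np.array([[257.9,173.6],[197.9,183.6],[189.3,155.7],[241.7,149.3]])
for a,b in zip(T,S): print(tri(t,a,s,b))
sn,cs=np.sin(np.radians(32)),np.cos(np.radians(32))
def pts(p):
    x,y,th,e=p;o=[]
    for k,ex in zip(range(4),[e,0,0,0]):
        a=th+np.pi-k*np.pi/2
        L=6+ex;r=162+L*sn;o.append([x+r*np.cos(a),y+r*np.sin(a),164+L*cs])
    return np.array(o)
def f(p): 
    P=pts(p);return np.r_[(proj(t,P)-T).ravel(),(proj(s,P)-S).ravel()]
r=least_squares(f,[600,-60,0,14]);print(r.x,np.degrees(r.x[2]),r.fun.round(2));print(pts(r.x))
r2=least_squares(lambda p:f(np.r_[p,14]),r.x[:3]);print(r2.x,np.degrees(r2.x[2]),r2.fun.round(2))
E
python3 fit.py
```

```text
(array([512.11404497, -10.72026247, 175.33607704]), np.float64(0.4107007855338599))
(array([725.98184429,  89.47799807, 165.4987399 ]), np.float64(1.6861800159460163))
(array([ 828.57751155, -118.65057608,  165.72564327]), np.float64(5.604351987641416))
(array([ 622.0776477 , -221.49836812,  163.15984901]), np.float64(1.6708338617874157))
[ 6.72483236e+02 -6.46522517e+01 -3.24782368e-01  7.46632797e+00] -18.60865894053758 [-0.01  0.04 -0.81  0.09 -0.23  0.3   0.35  0.43 -0.07 -0.03 -0.25 -0.53
 -0.86 -0.85  0.31 -1.19]
[[ 512.1895703   -10.68050343  175.4200938 ]
 [ 725.19243929   91.89171112  169.08828858]
 [ 829.02719932 -117.36145456  169.08828858]
 [ 619.77403364 -221.19621459  169.08828858]]
[ 6.73128757e+02 -6.46013299e+01 -3.26832074e-01] -18.726098435045046 [-0.44  0.5  -0.79 -0.2  -0.16  0.14  0.29  0.33  0.51 -1.   -0.49 -0.57
 -0.96 -0.89  0.23 -1.18]
```

Run:
```python
from h import *
from bench import sense
s=load('side0');t=load('top0')
def T(p):return np.array(p)/8.+[130,180]
def S(p):return np.array(p)/6.+[225,205]
# top corners of head z=100
c=atz(t,[T((550,172)),T((702,182)),T((695,328)),T((548,318))],100);print('head top corners top cam',c.round(1),c.mean(0))
c2=atz(s,[S((205,122)),S((235,66)),S((318,70)),S((303,135))],100);print('side',c2.round(1),c2.mean(0))
print('handle',atz(t,[T((60,248)),T((300,253)),T((520,263))],[57,53,50]))
print('offcut',atz(t,[T((120,120)),T((235,135)),T((175,452)),T((65,445))],32).round(1))
q=sense()
R=Ro.from_euler('xyz',q['tcp_rot'],degrees=True);print(R.as_matrix().round(3))
```

```text
head top corners top cam [[468.5 205.4 100. ]
 [463.6 144.2 100. ]
 [404.8 146.6 100. ]
 [409.6 205.4 100. ]] [436.62182541 175.39012554 100.        ]
side [[465.7 216.9 100. ]
 [457.6 158.3 100. ]
 [407.3 152.8 100. ]
 [407.  218.4 100. ]] [434.39697181 186.5918652  100.        ]
handle [[445.95531391 414.9860389   57.        ]
 [442.96276043 316.40680044  53.        ]
 [437.86724628 225.18365195  50.        ]]
offcut [[503.9 399.9  32. ]
 [496.7 350.7  32. ]
 [362.5 371.2  32. ]
 [366.1 417.3  32. ]]
[[-0.001  0.423  0.906]
 [-0.001  0.906 -0.423]
 [-1.    -0.002 -0.   ]]
```

```bash
cat >> h.py <<'E'
def toolR(yaz,tilt_dir=None):
    pass
def delta(P,Rm,sag=1.0):
    from bench import sense
    q=sense();R=Ro.from_euler('xyz',q['tcp_rot'],degrees=True).as_matrix()
    p=q['tool_pos']+[0,0,sag]
    d=R.T@(np.array(P,float)-p)/1000;w=Ro.from_matrix(R.T@Rm).as_rotvec()
    print('t',q['time'],'pos',q['tool_pos'].round(1),'F',q['ft_force'].round(1),'gap',round(q['finger_gap'],1),'j',q['joint_pos'].round(1))
    print('shift',d.round(4),'turn',w.round(4),'n',np.linalg.norm(d).round(3)/.0417,np.degrees(np.linalg.norm(w))/7.16)
    return d,w
def frame(x,y):
    x=np.array(x,float);x/=np.linalg.norm(x);y=np.array(y,float);y-=x*(x@y);y/=np.linalg.norm(y);return np.c_[x,y,np.cross(x,y)]
ym=np.array([.05,.9987,0]);head=np.array([437,176,50.])
RG=frame([0,0,-1],[.9987,-.05,0])
E
python3 -c "
from h import *
g=head+65*ym;print(g);delta([g[0],g[1],160],RG)"
```

```text
[440.25   240.9155  50.    ]
t 0.1 pos [253.6 543.2 230.3] F [0.7 0.1 0.3] gap 85.4 j [60.1  7.5 85.3 -0.  87.3 -4.9]
shift [ 0.0716 -0.1949  0.2971] turn [1.1841e+00 9.0000e-04 1.5000e-03] n 8.681055155875299 9.475111072330337
```

Request:
{"op": "drive_tool", "data": {
  "deltas": [
    [0,0.007,-0.0195,0.0297,0.118,0,0],
    [0,0.014,-0.039,0.0594,0.237,0,0],
    [0,0.021,-0.0585,0.0891,0.355,0,0],
    [0,0.029,-0.078,0.1188,0.474,0,0],
    [0,0.036,-0.0975,0.1485,0.592,0,0],
    [0,0.043,-0.117,0.1783,0.71,0,0],
    [0,0.05,-0.1364,0.208,0.829,0,0],
    [0,0.057,-0.156,0.2377,0.947,0.001,0.001],
    [0,0.0644,-0.1754,0.2674,1.066,0.001,0.001],
    [0,0.0716,-0.1949,0.2971,1.184,0.001,0.0015]
  ],
  "squeeze": 110
}}

```text
time: 0.93
tool_pos: [440.9, 239.7, 159.1]
tcp_rot: [168.5, 89.9, 75.3]
ft_force: [0.6, 0.9, -0.5]
finger_gap: 85.3
```

```bash
python3 -c "
from h import *
from bench import snapshot
for n in ('side','top'):
    s=snapshot(n);pickle.dump(s,open(n+'1.pkl','wb'))
    crop(s,*((220,180,320,280) if n=='side' else (120,170,250,260)),6,'pics/%s1.png'%n)
g=head+65*ym
delta([g[0],g[1],35],RG)"
```

```text
t 1.0333 pos [441.7 236.9 157.9] F [-0.   0.3 -0.2] gap 85.5 j [ 22.4  -5.2 105.8  -0.   79.4  25.8]
shift [ 0.1239 -0.0016 -0.004 ] turn [-0.0093  0.0011  0.0009] n 2.9736211031175057 0.07544781029653364
```

View pics/side1.png

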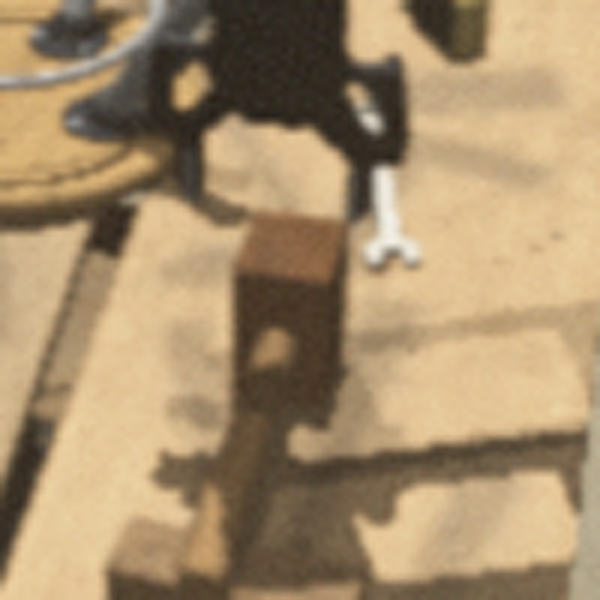

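View pics/top1.png

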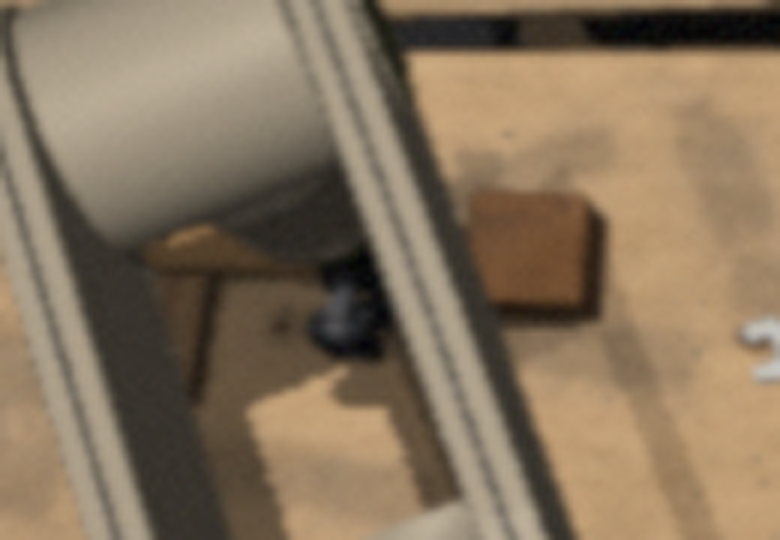

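```bash
python3 -c "
from h import *
s=load('side1')
print(proj(s,[[441.7,237,160],[441.7,237,171],[441.7+43,237,171],[441.7-43,237,171]]))"
```

```text
[[265.25043344 215.72167858]
 [265.311554   213.11607499]
 [252.92233322 211.7197056 ]
 [277.79658901 214.51889391]]
```

Request:
{"op": "drive_tool", "data": {
  "deltas": [
    [0,0.02,-0.0015,-0.004,-0.01,0,0],
    [0,0.04,-0.0015,-0.004,-0.01,0,0],
    [0,0.06,-0.0015,-0.004,-0.01,0,0],
    [0,0.075,-0.0015,-0.004,-0.01,0,0],
    [0,0.09,-0.0015,-0.004,-0.01,0,0],
    [0,0.1,-0.0015,-0.004,-0.01,0,0],
    [0,0.11,-0.0015,-0.004,-0.01,0,0],
    [0,0.118,-0.0015,-0.004,-0.01,0,0],
    [0,0.124,-0.0015,-0.004,-0.01,0,0],
    [0,0.124,-0.0015,-0.004,-0.01,0,0]
  ]
}}

```text
time: 1.87
tool_pos: [438.6, 245.5, 34.5]
tcp_rot: [-132.2, 89.9, 135.5]
ft_force: [-0.6, -0.6, -0.2]
finger_gap: 85.4
```

Request:
{"op": "drive_tool", "data": {
  "deltas": [
    [255,0,0,0,0,0,0],
    [255,0,0,0,0,0,0],
    [255,0,0,0,0,0,0],
    [255,0,0,0,0,0,0],
    [255,0,0,0,0,0,0],
    [255,0,0,0,0,0,0],
    [255,0,0,0,0,0,0],
    [255,0,0,0,0,0,0],
    [255,0,0,0,0,0,0],
    [255,0,0,0,0,0,0]
  ],
  "squeeze": 115
}}

```text
time: 2.7
tool_pos: [440.1, 246.5, 36.7]
tcp_rot: [146.7, 89.8, 54.4]
ft_force: [-0.6, 1.9, 4.2]
finger_gap: 22.6
```

```bash
python3 -c "
from h import *
from bench import snapshot
for n in ('side',):
    s=snapshot(n);pickle.dump(s,open(n+'2.pkl','wb'))
    crop(s,220,180,320,280,6,'pics/%s2.png'%n)
g=head+65*ym
delta([g[0],g[1],35],RG)"
```

```text
t 2.75 pos [440.1 246.5  36.7] F [0.1 7.2 8.8] gap 22.6 j [2.33e+01 3.40e+00 1.11e+02 1.00e-01 6.54e+01 2.56e+01]
shift [0.0027 0.0003 0.0056] turn [ 0.0099 -0.0033 -0.0022] n 0.14388489208633093 0.08506512190366075
```

View pics/side2.png

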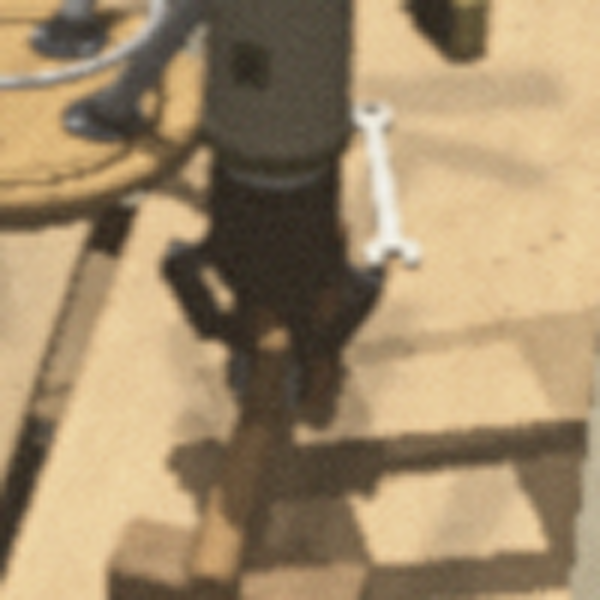

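Request:
{"op": "drive_tool", "data": {
  "deltas": [
    [255,-0.01,0,0,0,0,0],
    [255,-0.025,0,0,0,0,0],
    [255,-0.045,0,0,0,0,0],
    [255,-0.07,0,0,0,0,0],
    [255,-0.1,0,0,0,0,0],
    [255,-0.13,0,0,0,0,0],
    [255,-0.16,0,0,0,0,0],
    [255,-0.19,0,0,0,0,0],
    [255,-0.21,0,0,0,0,0],
    [255,-0.22,0,0,0,0,0]
  ]
}}

```text
time: 3.58
tool_pos: [439.9, 245.5, 259.2]
tcp_rot: [127.9, 89.7, 35.6]
ft_force: [-0.3, 0.4, -3.5]
finger_gap: 22.5
```

```bash
cat >> h.py <<'E'
zp=np.array([-.502,.1695,.848]);zp/=np.linalg.norm(zp)
plug=np.array([507.7,-8.8,184])
YM=np.array([.3198,.9475,0])
off=np.array([-13.3,0,70.5])  # head in tool frame
RS=frame(-zp,-np.cross(YM,-zp)*-1 if False else np.cross(-zp,YM))
def strike(hgt): # TCP for head centre hgt above plug top
    return plug+zp*hgt-RS@off
E
python3 -c "
from h import *
from bench import snapshot
print(RS.round(3))
for n in ('side','top'):
    s=snapshot(n);pickle.dump(s,open(n+'3.pkl','wb'))
    cv2.imwrite('pics/%s3.png'%n,s['frame'])
print(strike(140));delta(strike(140),RS)"
```

```text
[[ 0.502  0.804 -0.32 ]
 [-0.17  -0.271 -0.947]
 [-0.848  0.53   0.   ]]
[466.63921877  79.47445552 291.44660417]
t 3.6833 pos [439.8 245.6 257.4] F [-0.5 -0.4 -3.9] gap 22.6 j [23.3 -8.4 98.3  0.1 89.8 25.6]
shift [-0.0334  0.0336  0.1648] turn [ 0.2771 -0.0829  0.5519] n 4.100719424460432 4.985984528376781
```

View pics/side3.png

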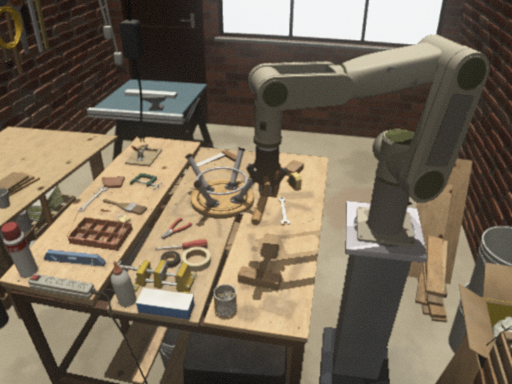

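View pics/top3.png

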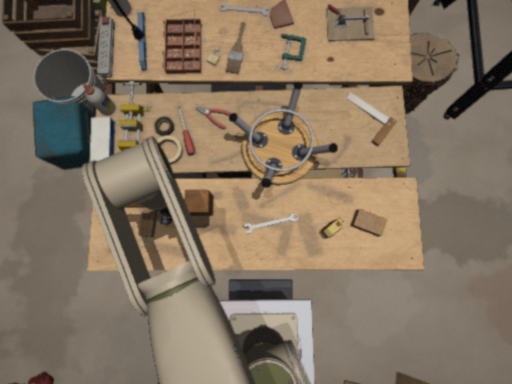

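Request:
{"op": "drive_tool", "data": {
  "deltas": [
    [255,-0.0033,0.0034,0.0165,0.0277,-0.0083,0.0552],
    [255,-0.0067,0.0067,0.033,0.0554,-0.0166,0.1104],
    [255,-0.01,0.01,0.0494,0.0831,-0.0249,0.1656],
    [255,-0.0134,0.0134,0.0659,0.1108,-0.0332,0.2208],
    [255,-0.0167,0.0168,0.0824,0.1386,-0.0415,0.276],
    [255,-0.02,0.02,0.0989,0.1663,-0.0497,0.331],
    [255,-0.0234,0.0235,0.1154,0.194,-0.058,0.3863],
    [255,-0.0267,0.0269,0.1318,0.2217,-0.0663,0.4415],
    [255,-0.03,0.03,0.1483,0.2494,-0.0746,0.4967],
    [255,-0.0334,0.0336,0.1648,0.2771,-0.0829,0.5519]
  ]
}}

```text
time: 4.52
tool_pos: [465.0, 78.3, 285.5]
tcp_rot: [89.6, 58.2, -19.1]
ft_force: [-0.0, 0.5, -3.9]
finger_gap: 22.3
```

```bash
python3 -c "
from h import *
from bench import snapshot
for n in ('side','top'):
    s=snapshot(n);pickle.dump(s,open(n+'4.pkl','wb'))
    crop(s,*((180,110,300,210) if n=='side' else (200,130,320,220)),6,'pics/%s4.png'%n)
    # predicted mallet box
delta(strike(140),RS)"
```

```text
t 4.6167 pos [464.5  77.8 285.1] F [ 0.1 -0.5 -4.5] gap 22.3 j [ 17.1 -41.5 125.1 -19.2  71.   38. ]
shift [-0.0038  0.0041 -0.0023] turn [0.0011 0.005  0.0045] n 0.14388489208633093 0.054545423622621325
```

View pics/side4.png

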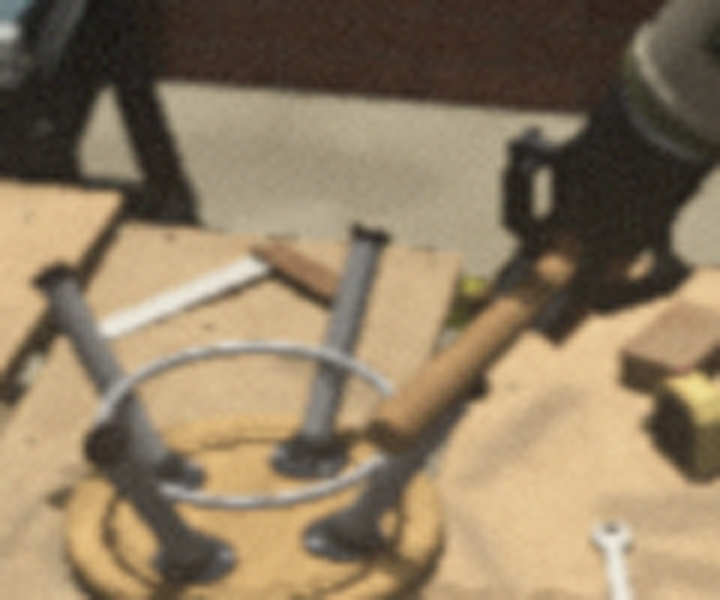

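View pics/top4.png

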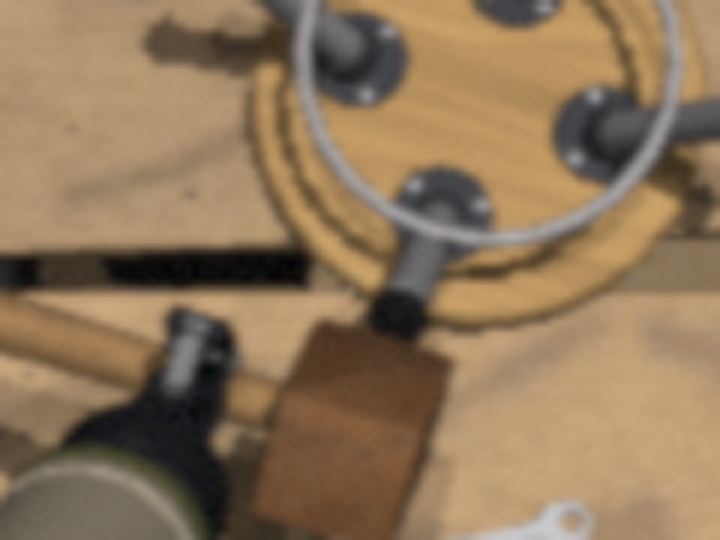

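```bash
cat >> h.py <<'E'
def overlay(n,box,k,fn,q):
    s=load(n);R=Ro.from_euler('xyz',q['tcp_rot'],degrees=True).as_matrix();p=q['tool_pos']
    c=np.array([[a,b,d] for a in(-50,50) for b in(-30,30) for d in(-34,34)],float) # tool x=mallet x, y=mallet z, z=-mallet y
    P=(c+off)@R.T+p;u=(proj(s,P)-[box[0],box[1]]+.5)*k
    f=s['frame'][box[1]:box[3],box[0]:box[2]];f=cv2.resize(f,None,fx=k,fy=k,interpolation=cv2.INTER_CUBIC)
    for i in range(8):
        for j in range(i):
            if bin(i^j).count('1')==1: cv2.line(f,tuple(u[i].astype(int).tolist()),tuple(u[j].astype(int).tolist()),(0,255,0),1)
    e=np.array([[-13.3,0,z] for z in(70.5-245,70.5)])@R.T+p;e=(proj(s,e)-[box[0],box[1]]+.5)*k
    cv2.line(f,tuple(e[0].astype(int).tolist()),tuple(e[1].astype(int).tolist()),(255,255,0),1)
    a=plug;b=plug-zp*40
    e=(proj(s,[a,b])-[box[0],box[1]]+.5)*k;cv2.line(f,tuple(e[0].astype(int).tolist()),tuple(e[1].astype(int).tolist()),(0,0,255),2)
    cv2.imwrite(fn,f)
E
python3 -c "
from h import *
from bench import sense
q=sense()
overlay('side4',(180,110,300,210),6,'pics/so4.png',q);overlay('top4',(200,130,320,230),6,'pics/to4.png',q)"
```

```text
(no output)
```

View pics/so4.png

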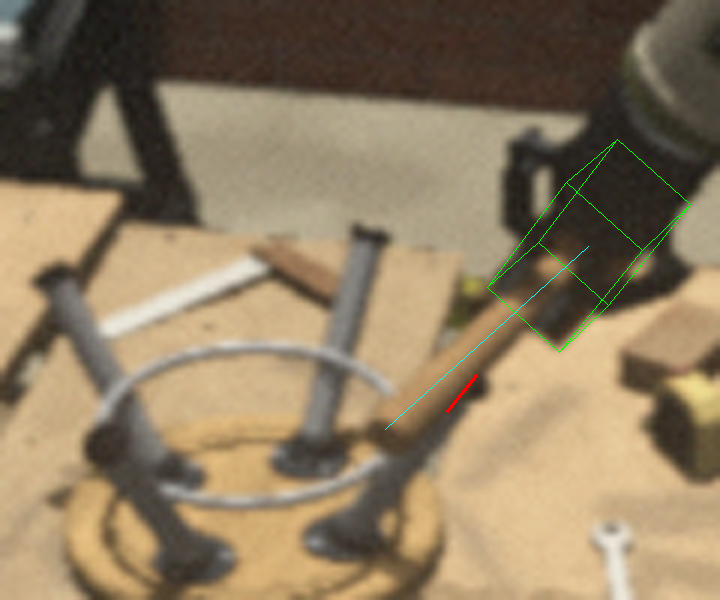

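View pics/to4.png

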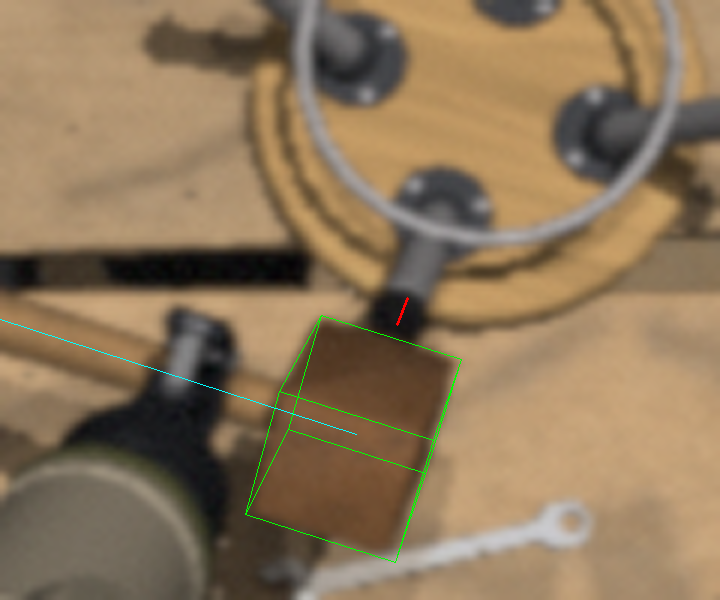

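Request:
{"op": "drive_tool", "data": {
  "deltas": [
    [255,0.01,0,-0.005,0,0.005,0.005],
    [255,0.025,0,-0.005,0,0.005,0.005],
    [255,0.04,0,-0.005,0,0.005,0.005],
    [255,0.055,0,-0.005,0,0.005,0.005],
    [255,0.065,0,-0.005,0,0.005,0.005],
    [255,0.07,0,-0.005,0,0.005,0.005],
    [255,0.074,0,-0.005,0,0.005,0.005],
    [255,0.074,0,-0.005,0,0.005,0.005],
    [255,0.074,0,-0.005,0,0.005,0.005],
    [255,0.074,0,-0.005,0,0.005,0.005]
  ]
}}

```text
time: 5.45
tool_pos: [505.0, 71.6, 226.9]
tcp_rot: [90.3, 57.8, -18.2]
ft_force: [-0.1, 0.4, -3.9]
finger_gap: 22.4
```

```bash
python3 -c "
from h import *
from bench import snapshot,sense
for n in ('side','top'):
    s=snapshot(n);pickle.dump(s,open(n+'5.pkl','wb'))
q=sense()
overlay('side5',(200,120,300,200),7,'pics/so5.png',q);overlay('top5',(210,140,310,220),7,'pics/to5.png',q)
delta(strike(66),RS)"
```

```text
t 5.55 pos [505.   71.6 227. ] F [-0.6  0.5 -3.3] gap 22.2 j [ 14.  -34.1 126.9 -19.   60.6  38. ]
shift [-0.0004  0.0007  0.0048] turn [ 0.0008 -0.0042 -0.0041] n 0.11990407673860912 0.047263735508794334
```

View pics/so5.png

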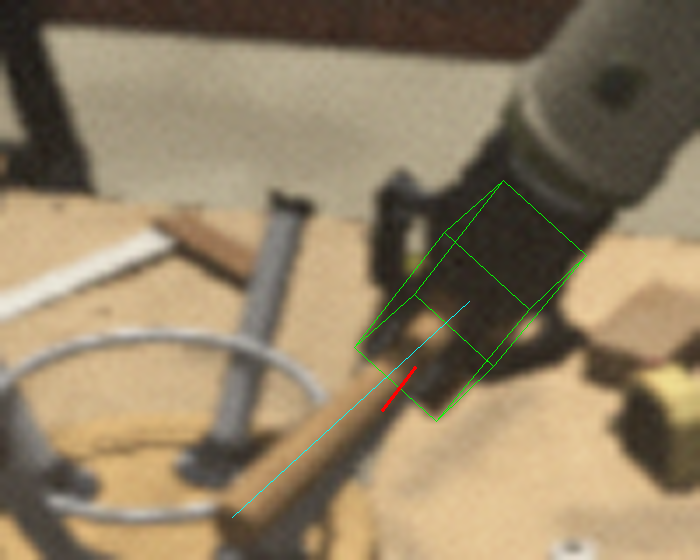

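View pics/to5.png

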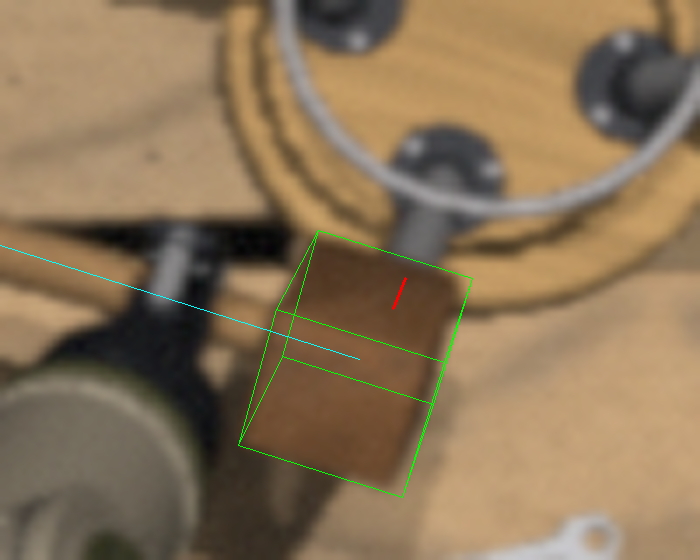

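Request:
{"op": "drive_tool", "data": {
  "deltas": [
    [255,0.004,0,0,0,0,0],
    [255,0.014,0,0,0,0,0],
    [255,0.026,0,0,0,0,0],
    [255,0.026,0,0,0,0,0],
    [255,0.026,0,0,0,0,0],
    [255,0.026,0,0,0,0,0],
    [255,0.026,0,0,0,0,0],
    [255,0.026,0,0,0,0,0],
    [255,0.026,0,0,0,0,0],
    [255,0.026,0,0,0,0,0]
  ]
}}

```text
time: 6.38
tool_pos: [517.9, 67.0, 204.2]
tcp_rot: [90.3, 57.8, -18.3]
ft_force: [-0.4, 0.6, -3.8]
finger_gap: 22.6
```

```bash
python3 -c "
from h import *
delta(strike(40),RS)"
```

```text
t 6.3833 pos [517.9  67.  204.2] F [-0.4  0.6 -3.8] gap 22.6 j [ 12.8 -31.  127.2 -19.1  56.9  38. ]
shift [-0.001   0.0012  0.0046] turn [ 0.001  -0.0035 -0.0032] n 0.11990407673860912 0.03882595894183139
```

```bash
python3 -c "
from h import *
from bench import snapshot,sense
for n in ('side','top'):
    s=snapshot(n);pickle.dump(s,open(n+'6.pkl','wb'))
crop(load('side6'),210,140,300,200,8,'pics/s6.png');crop(load('top6'),230,140,310,220,7,'pics/t6.png')
"
```

```text
(no output)
```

View pics/s6.png

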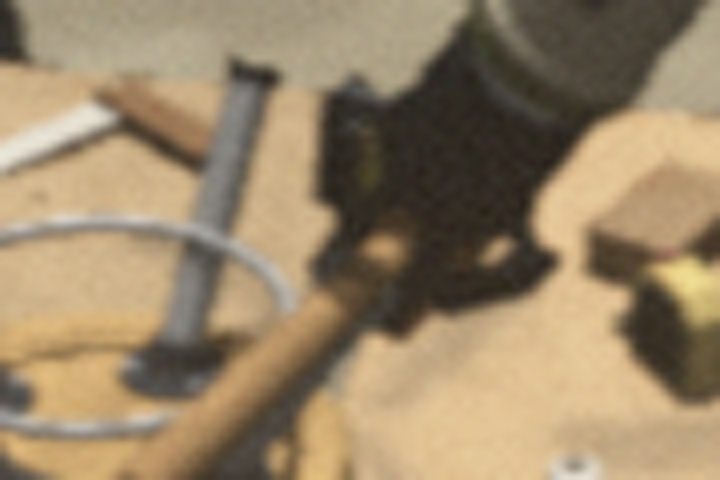

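View pics/t6.png

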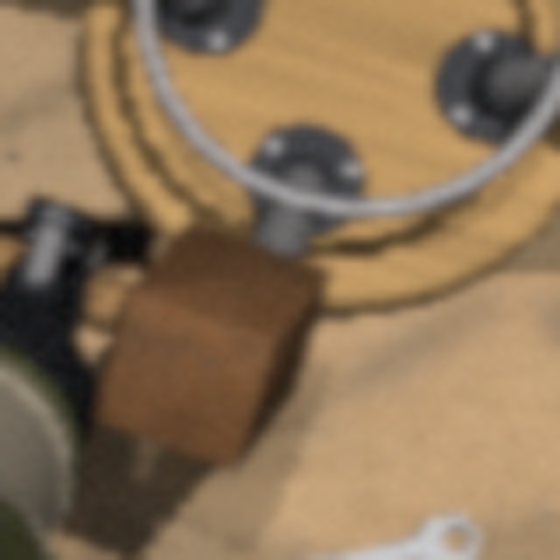

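```bash
python3 -c "
from h import *
from bench import snapshot,sense
q=sense()
overlay('side6',(210,120,310,200),7,'pics/so6.png',q);overlay('top6',(220,140,320,220),7,'pics/to6.png',q)
"
```

```text
(no output)
```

View pics/so6.png

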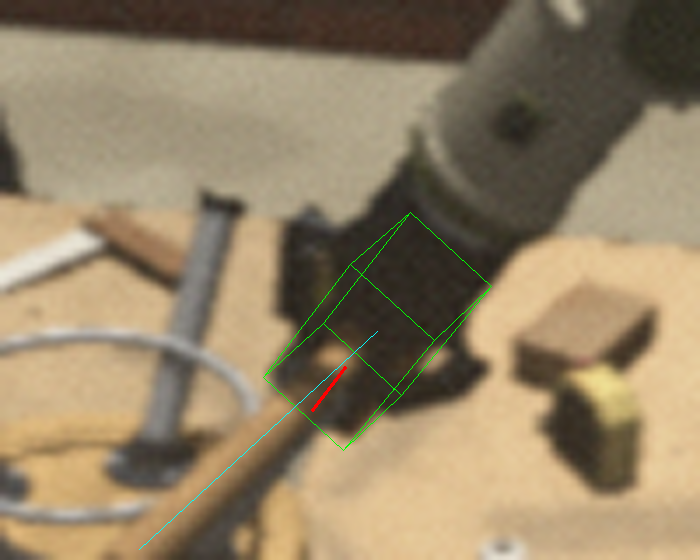

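View pics/to6.png

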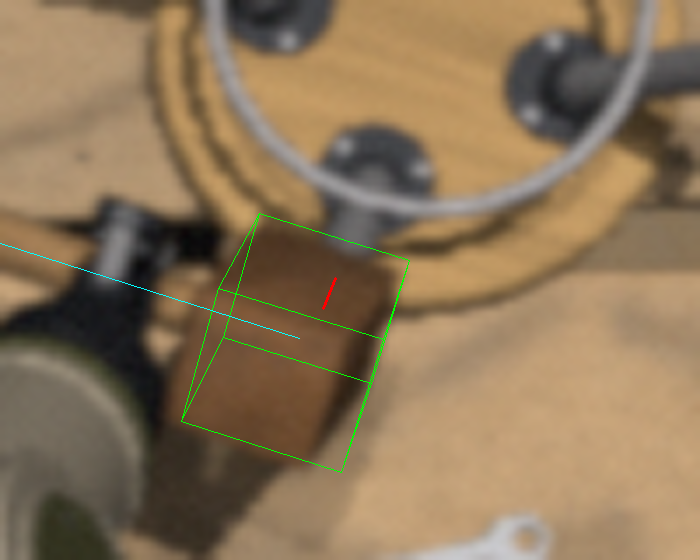

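Request:
{"op": "drive_tool", "data": {
  "deltas": [
    [255,-0.015,0,0,0,0,0],
    [255,-0.03,0,0,0,0,0],
    [255,-0.045,0,0,0,0,0],
    [255,-0.06,0,0,0,0,0],
    [255,-0.075,0,0,0,0,0],
    [255,-0.09,0,0,0,0,0],
    [255,-0.1,0,0,0,0,0],
    [255,-0.1,0,0,0,0,0],
    [255,-0.1,0,0,0,0,0],
    [255,-0.1,0,0,0,0,0]
  ]
}}

```text
time: 7.32
tool_pos: [467.3, 83.6, 287.7]
tcp_rot: [90.2, 57.9, -18.3]
ft_force: [0.3, 0.2, -4.2]
finger_gap: 22.6
```

```bash
python3 -c "
from h import *
from bench import snapshot,sense
for n in ('side','top'):
    s=snapshot(n);pickle.dump(s,open(n+'7.pkl','wb'))
q=sense();print(q['tool_pos'],q['ft_force'],q['wrist_torque'])
overlay('side7',(180,110,300,200),6,'pics/so7.png',q);overlay('top7',(220,140,320,225),7,'pics/to7.png',q)
crop(load('side7'),190,130,280,210,8,'pics/s7.png')
crop(load('top7'),220,140,320,225,7,'pics/t7.png')
"
```

```text
[467.12032566  83.46874662 287.22302572] [ 0.64073958 -0.50109669 -4.41112316] [ 0.29035219  0.48101501 -0.04026788]
```

View pics/s7.png

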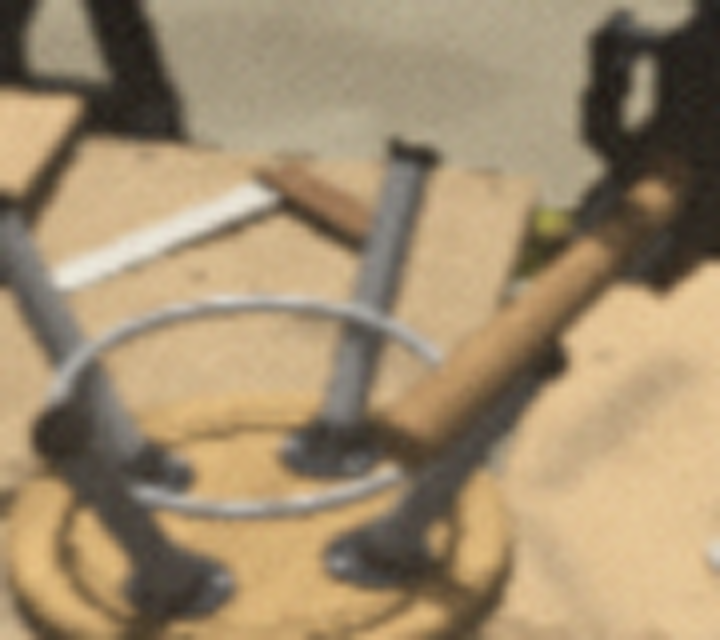

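View pics/to7.png

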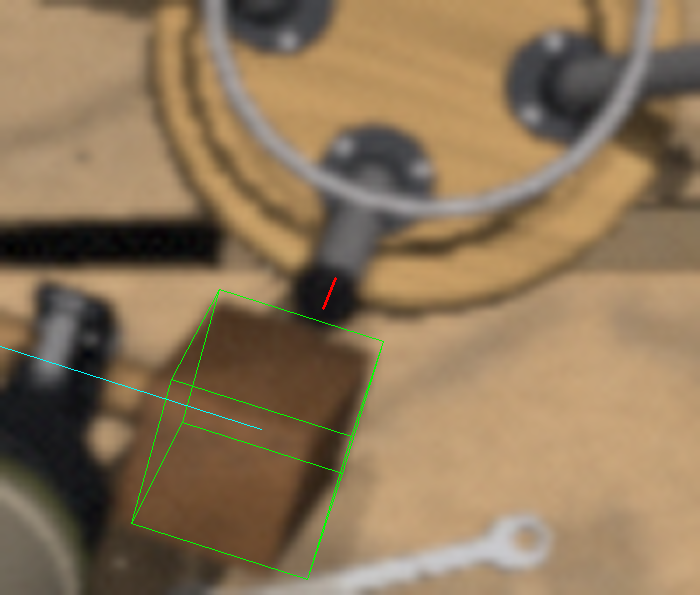

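View pics/so7.png

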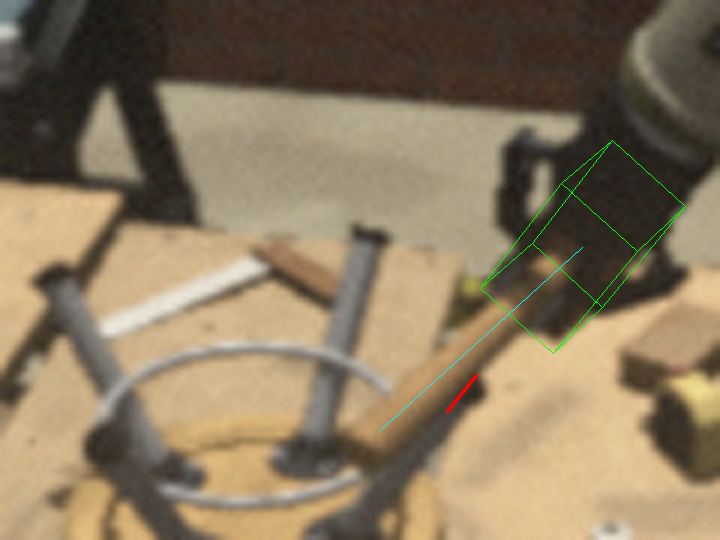

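```bash
python3 -c "
from h import *
from bench import sense
q=sense();R=Ro.from_euler('xyz',q['tcp_rot'],degrees=True).as_matrix();p=q['tool_pos']
g=np.array([-19.,0,0])
def P(phi,c): 
    A=Ro.from_rotvec([0,-np.radians(phi),0]).as_matrix();return (A@(np.array(c,float)-g)+g)@R.T+p
tip=[-13.3,0,-174.5]
# frame7 corners: top face far-left/far-right at bottom of image
for phi in (0,4,6,8,10,12,14):
    print(phi,'tip',((proj(load('side7'),P(phi,tip))[0]-[180,110]+.5)*6).round(),
     'hd',[((proj(load('top7'),P(phi,[off[0]+a,b,off[2]+c]))[0]-[220,140]+.5)*7).round() for a,b,c in ((50,30,34),(50,30,-34),(-50,-30,34),(-50,30,-34),(-50,30,34))])
print('ax',proj(load('side7'),[p,p+R[:,0]*20,p+R[:,1]*20,p+R[:,2]*20]))
"
```

```text
0 tip [380. 430.] hd [array([384., 341.]), array([220., 290.]), array([307., 579.]), array([171., 379.]), array([352., 436.])]
4 tip [371. 443.] hd [array([390., 350.]), array([228., 295.]), array([296., 585.]), array([162., 379.]), array([340., 441.])]
6 tip [366. 448.] hd [array([393., 355.]), array([231., 297.]), array([289., 588.]), array([157., 379.]), array([334., 443.])]
8 tip [362. 454.] hd [array([396., 360.]), array([235., 300.]), array([283., 590.]), array([152., 379.]), array([327., 445.])]
10 tip [359. 459.] hd [array([398., 364.]), array([239., 303.]), array([276., 592.]), array([147., 378.]), array([320., 447.])]
12 tip [355. 464.] hd [array([400., 369.]), array([242., 305.]), array([268., 594.]), array([141., 378.]), array([313., 449.])]
14 tip [352. 469.] hd [array([401., 373.]), array([245., 308.]), array([261., 596.]), array([136., 377.]), array([305., 450.])]
ax [[265.89829291 161.0782734 ]
 [263.19316452 164.49126571]
 [261.75881484 157.32835909]
 [268.48836355 158.73979703]]
```

View pics/t7.png

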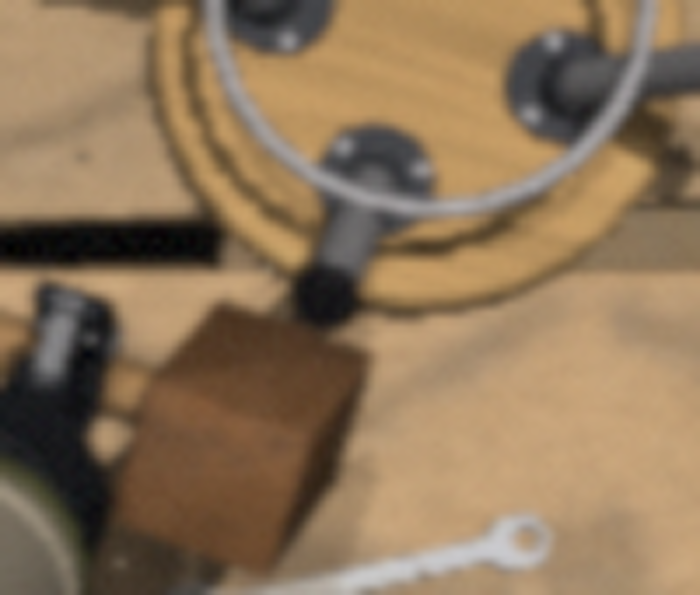

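```bash
cat >> h.py <<'E'
g0=np.array([-19.,0,0])
def Ay(d): return Ro.from_rotvec([0,np.radians(d),0]).as_matrix()
def strike2(h,phi,lean):
    R=RS@Ay(phi+lean);o=Ay(-phi)@(off-g0)+g0
    return plug+zp*h-R@o,R
E
python3 -c "
from h import *
P,R=strike2(110,6.5,4);print(P);delta(P,R)
P2,R=strike2(33,6.5,4);print(R.T@(P2-P))"
```

```text
[480.00402803  78.01543269 270.43309692]
t 7.4167 pos [467.1  83.5 287.2] F [ 0.6 -0.5 -4.4] gap 22.6 j [ 17.8 -41.1 124.8 -19.4  70.6  38.6]
shift [0.0225 0.0024 0.0011] turn [ 0.0016  0.181  -0.0012] n 0.5515587529976019 1.4485247972400723
[ 7.57106279e+01 -4.20746256e-15  1.40321355e+01]
```

Request:
{"op": "drive_tool", "data": {
  "deltas": [
    [255,0.005,0.0005,0,0,0.04,0],
    [255,0.01,0.001,0,0,0.08,0],
    [255,0.015,0.0015,0,0,0.12,0],
    [255,0.02,0.002,0.001,0.001,0.16,0],
    [255,0.0225,0.0024,0.001,0.0016,0.181,-0.001],
    [255,0.0225,0.0024,0.001,0.0016,0.181,-0.001],
    [255,0.0225,0.0024,0.001,0.0016,0.181,-0.001],
    [255,0.0225,0.0024,0.001,0.0016,0.181,-0.001],
    [255,0.0225,0.0024,0.001,0.0016,0.181,-0.001],
    [255,0.0225,0.0024,0.001,0.0016,0.181,-0.001]
  ],
  "squeeze": 120
}}

```text
time: 8.25
tool_pos: [480.3, 78.8, 271.0]
tcp_rot: [106.3, 56.4, 0.7]
ft_force: [-0.4, -0.3, -3.8]
finger_gap: 22.2
```

Request:
{"op": "drive_tool", "data": {
  "deltas": [
    [255,0.015,0,0.003,0,0,0],
    [255,0.045,0,0.0085,0,0,0],
    [255,0.077,0,0.0143,0,0,0],
    [255,0.077,0,0.0143,0,0,0],
    [255,0.077,0,0.0143,0,0,0],
    [255,0.077,0,0.0143,0,0,0],
    [255,0.077,0,0.0143,0,0,0],
    [255,0.077,0,0.0143,0,0,0],
    [255,0.077,0,0.0143,0,0,0],
    [255,0.077,0,0.0143,0,0,0]
  ]
}}

```text
time: 9.08
tool_pos: [519.9, 65.3, 205.6]
tcp_rot: [106.3, 56.3, 0.7]
ft_force: [-0.3, 0.4, -4.3]
finger_gap: 21.9
```

```bash
cat > look.py <<'E'
import sys
from h import *
from bench import snapshot,sense
k=sys.argv[1]
for n in ('side','top'):
    s=snapshot(n);pickle.dump(s,open(n+k+'.pkl','wb'))
q=sense();print(q['time'],q['tool_pos'],q['ft_force'],q['wrist_torque'],q['finger_gap'])
a=load('side'+k)['frame'][120:210,190:310];b=load('top'+k)['frame'][135:225,215:335]
f=lambda im:cv2.resize(im,None,fx=6.6,fy=6.6,interpolation=cv2.INTER_CUBIC)
cv2.imwrite('pics/S%s.png'%k,f(a));cv2.imwrite('pics/T%s.png'%k,f(b))
E
python3 look.py 8
```

```text
9.1833 [519.81179145  65.23558534 205.07508837] [-0.11995122  0.303133   -4.41096936] [ 0.0703154   0.63487069 -0.03564298] 22.344634403691426
```

View pics/T8.png

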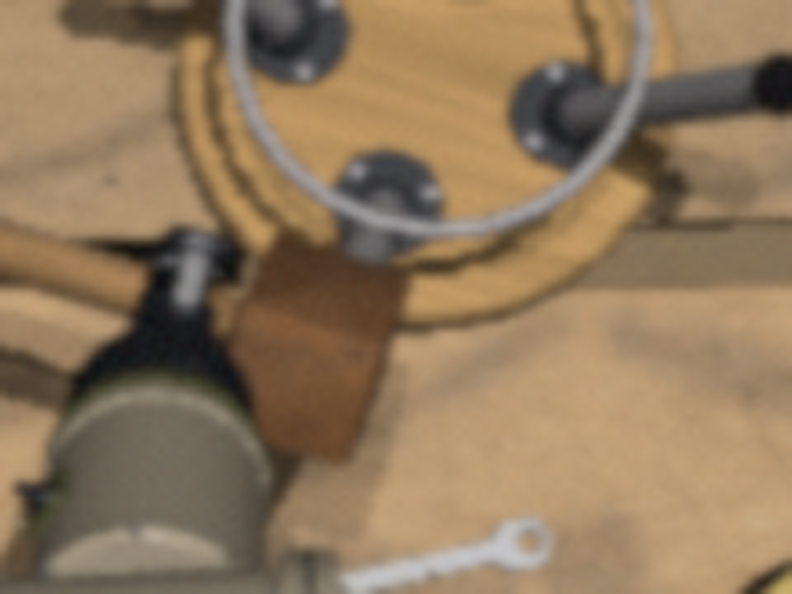

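View pics/S8.png

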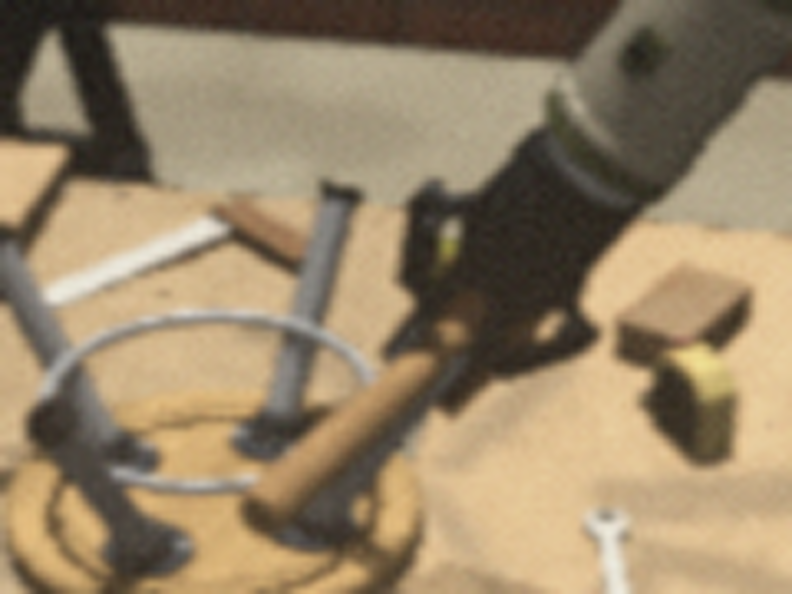

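```bash
python3 -c "
from h import *
from bench import sense
q=sense();R=Ro.from_euler('xyz',q['tcp_rot'],degrees=True).as_matrix();p=q['tool_pos']
tip=np.array([-13.3,0,-174.5])
for phi in (0,4,6,8,10,12,14,18):
    print(phi,'tip',proj(load('side8'),(Ay(-phi)@(tip-g0)+g0)@R.T+p)[0].round(1),'angle mallet-leg',np.degrees(np.arccos(-(R@Ay(-phi)@[1,0,0])@zp)).round(1))
"
```

```text
0 tip [233.8 191.4] angle mallet-leg 10.6
4 tip [232.  193.6] angle mallet-leg 6.6
6 tip [231.2 194.7] angle mallet-leg 4.6
8 tip [230.4 195.7] angle mallet-leg 2.6
10 tip [229.6 196.7] angle mallet-leg 0.6
12 tip [228.9 197.7] angle mallet-leg 1.4
14 tip [228.2 198.6] angle mallet-leg 3.4
18 tip [226.9 200.3] angle mallet-leg 7.4
```

Request:
{"op": "drive_tool", "data": {
  "deltas": [
    [255,-0.015,0,0,0,0,0],
    [255,-0.03,0,0,0,0,0],
    [255,-0.045,0,0,0,0,0],
    [255,-0.06,0,0,0,0,0],
    [255,-0.075,0,0,0,0,0],
    [255,-0.09,0,0,0,0,0],
    [255,-0.1,0,0,0,0,0],
    [255,-0.1,0,0,0,0,0],
    [255,-0.1,0,0,0,0,0],
    [255,-0.1,0,0,0,0,0]
  ]
}}

```text
time: 10.02
tool_pos: [466.8, 65.1, 287.2]
tcp_rot: [106.3, 56.5, 0.6]
ft_force: [-0.2, 0.1, -4.1]
finger_gap: 22.2
```

```bash
python3 look.py 9
```

```text
10.1167 [466.64403391  65.00778799 286.88934929] [-0.50720655  0.21669327 -3.78757627] [0.11803238 0.57590429 0.01054974] 22.338050103602075
```

View pics/T9.png

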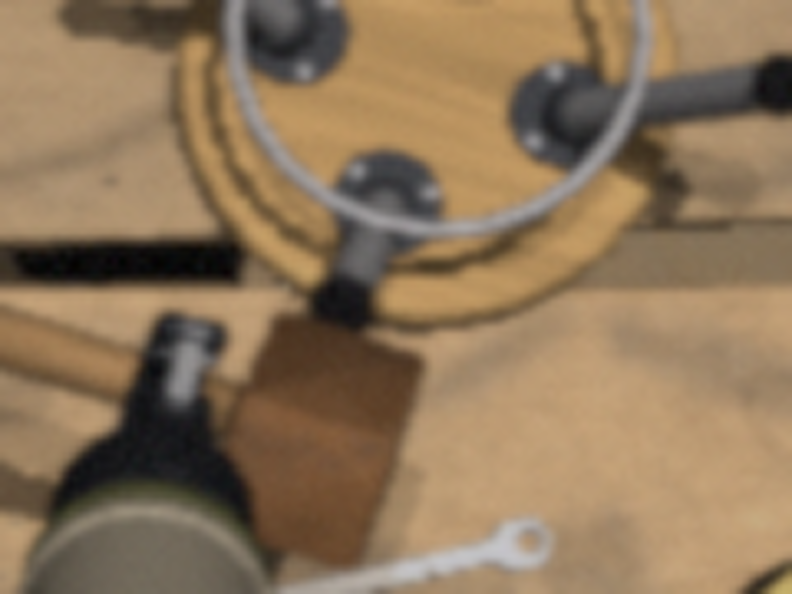

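View pics/S9.png

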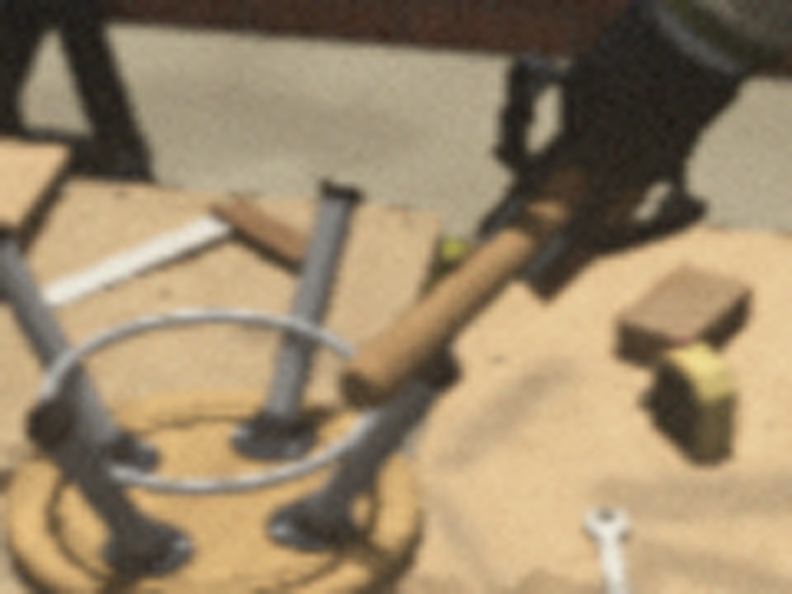

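```bash
cat > pl.py <<'E'
exec(open('fit.py').read().split('def f')[0].replace('print','(lambda *a:0)'))
for e in (0,4,7,10,13,14): P=pts([672.5,-64.6,-.3255,e])[:1];print(e,proj(t,P).round(1),proj(s,P).round(1))
E
python3 pl.py; python3 -c "
from h import *
for n,b in (('top',(255,170,285,195)),('side',(245,160,270,190))):
    a=[cv2.resize(load(n+k)['frame'][b[1]:b[3],b[0]:b[2]],None,fx=12,fy=12,interpolation=cv2.INTER_CUBIC) for k in '09']
    cv2.imwrite('pics/cmp%s.png'%n,np.hstack(a))
"
```

```text
0 [[266.5 181.8]] [[256.9 174.7]]
4 [[266.3 182.3]] [[257.4 174.1]]
7 [[266.2 182.6]] [[257.8 173.7]]
10 [[266.  182.9]] [[258.1 173.2]]
13 [[265.9 183.2]] [[258.5 172.7]]
14 [[265.8 183.3]] [[258.6 172.6]]
```

View pics/cmptop.png

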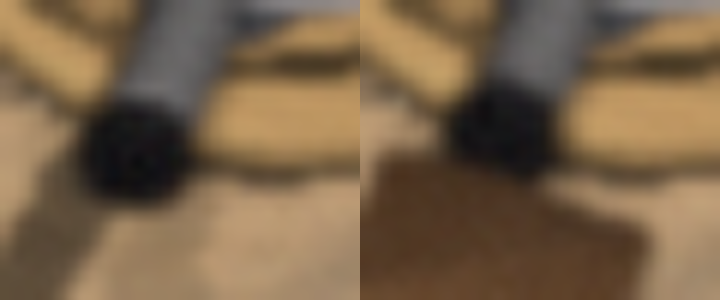

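View pics/cmpside.png

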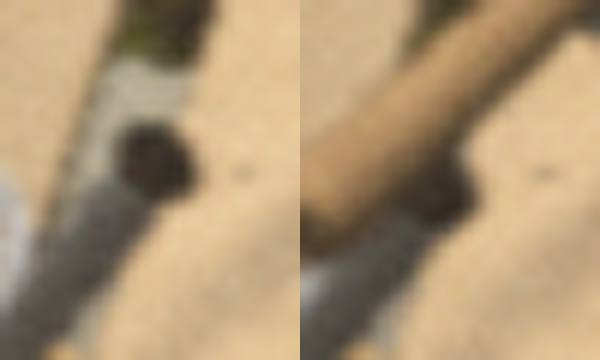

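```bash
cat >> h.py <<'E'
def place(z,phi):
    R=RG@Ay(phi);o=Ay(-phi)@(off-g0)+g0
    return np.array([head[0],head[1],z])-R@o,R
E
python3 -c "
from h import *
P,R=place(200,10.5);print(P);delta(P,R)"
```

```text
[440.69830554 249.86995493 187.01815676]
t 10.1167 pos [466.6  65.  286.9] F [-0.5  0.2 -3.8] gap 22.3 j [  2.5 -51.1 130.5  -1.1  67.2  18.3]
shift [ 0.071  -0.1244 -0.1566] turn [-0.1629  0.0772 -0.5933] n 5.083932853717026 4.962153909036078
```

Request:
{"op": "drive_tool", "data": {
  "deltas": [
    [255,0.015,-0.003,-0.004,0,0,0],
    [255,0.025,-0.02,-0.025,-0.02,0.01,-0.07],
    [255,0.032,-0.037,-0.045,-0.04,0.02,-0.15],
    [255,0.038,-0.053,-0.066,-0.065,0.03,-0.23],
    [255,0.044,-0.07,-0.087,-0.085,0.04,-0.31],
    [255,0.05,-0.085,-0.107,-0.11,0.05,-0.39],
    [255,0.056,-0.1,-0.125,-0.13,0.06,-0.47],
    [255,0.062,-0.112,-0.142,-0.15,0.07,-0.54],
    [255,0.068,-0.12,-0.152,-0.16,0.075,-0.58],
    [255,0.071,-0.1244,-0.1566,-0.163,0.077,-0.593]
  ]
}}

```text
time: 10.95
tool_pos: [441.0, 250.9, 185.0]
tcp_rot: [-179.3, 79.5, 87.9]
ft_force: [0.1, 0.6, -4.0]
finger_gap: 22.3
```

```bash
python3 look.py 10; python3 -c "
from h import *
s=load('side10');crop(s,200,120,320,290,4,'pics/s10.png');t=load('top10');crop(t,120,80,340,260,3,'pics/t10.png')
P,R=place(200,10.5);delta(P,R)"
```

```text
11.05 [440.55516451 249.98614158 185.2319066 ] [ 0.11551097 -0.66185869 -3.57632346] [-0.16954296  0.02513552 -0.04115689] 22.35486906789986
t 11.05 pos [440.6 250.  185.2] F [ 0.1 -0.7 -3.6] gap 22.4 j [ 16.6 -10.6 108.5  10.   78.8  17.8]
shift [-0.0008  0.0001 -0.    ] turn [0.0001 0.0014 0.0008] n 0.023980815347721823 0.012636275018241458
```

View pics/s10.png

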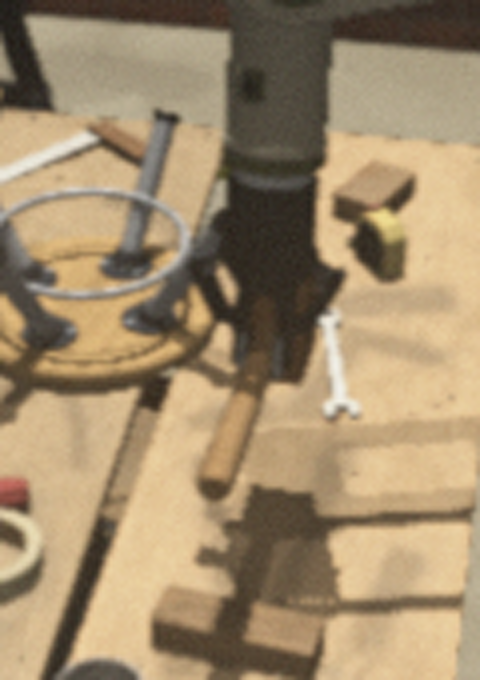

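View pics/t10.png

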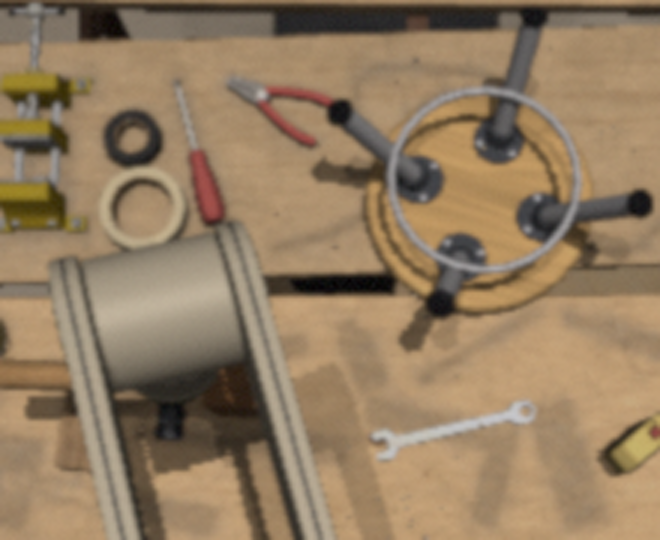

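```bash
python3 -c "
from h import *
from bench import sense
q=sense();R=Ro.from_euler('xyz',q['tcp_rot'],degrees=True).as_matrix();p=q['tool_pos']
tip=np.array([-13.3,0,-174.5])
for phi in (4,6,8,10,12,14):
    print(phi,proj(load('side10'),(Ay(-phi)@(tip-g0)+g0)@R.T+p)[0].round(1))
P,R=place(52,10.5);delta(P,R)"
```

```text
4 [253.3 235.3]
6 [253.2 237. ]
8 [253.2 238.6]
10 [253.2 240.1]
12 [253.2 241.6]
14 [253.3 243.1]
t 11.05 pos [440.6 250.  185.2] F [ 0.1 -0.7 -3.6] gap 22.4 j [ 16.6 -10.6 108.5  10.   78.8  17.8]
shift [0.1448 0.0003 0.0267] turn [0.0001 0.0014 0.0008] n 3.5251798561151078 0.012636275018241458
```

Request:
{"op": "drive_tool", "data": {
  "deltas": [
    [255,0.02,0,0.0037,0,0.02,0],
    [255,0.045,0,0.0083,0,0.02,0],
    [255,0.07,0,0.013,0,0.02,0],
    [255,0.09,0,0.0166,0,0.02,0],
    [255,0.11,0,0.0203,0,0.02,0],
    [255,0.125,0,0.023,0,0.02,0],
    [255,0.135,0,0.025,0,0.02,0],
    [255,0.14,0,0.026,0,0.02,0],
    [255,0.142,0,0.0263,0,0.02,0],
    [255,0.142,0,0.0263,0,0.02,0]
  ]
}}

```text
time: 11.88
tool_pos: [441.6, 249.9, 43.2]
tcp_rot: [179.2, 78.3, 86.4]
ft_force: [0.6, 1.1, -3.7]
finger_gap: 22.3
```

Request:
{"op": "drive_tool", "data": {
  "deltas": [
    [255,0.001,0,0,0,0,0],
    [255,0.002,0,0,0,0,0],
    [255,0.002,0,0,0,0,0],
    [255,0.002,0,0,0,0,0],
    [255,0.002,0,0,0,0,0],
    [255,0.002,0,0,0,0,0],
    [255,0.002,0,0,0,0,0],
    [255,0.002,0,0,0,0,0],
    [255,0.002,0,0,0,0,0],
    [255,0.002,0,0,0,0,0]
  ]
}}

```text
time: 12.72
tool_pos: [441.2, 250.3, 40.7]
tcp_rot: [179.6, 78.4, 86.7]
ft_force: [0.5, -0.2, -4.4]
finger_gap: 22.5
```

```bash
python3 -c "
from h import *
from bench import snapshot
s=snapshot('side');crop(s,200,160,320,300,5,'pics/s11.png')"
```

```text
(no output)
```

View pics/s11.png

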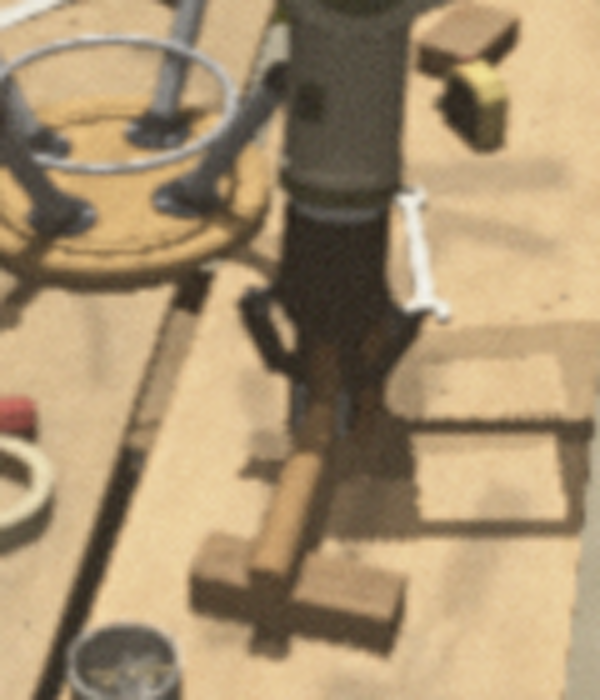

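Request:
{"op": "drive_tool", "data": {
  "deltas": [
    [255,0.001,0,0,0,0,0],
    [255,0.002,0,0,0,0,0],
    [255,0.003,0,0,0,0,0],
    [255,0.003,0,0,0,0,0],
    [255,0.003,0,0,0,0,0],
    [255,0.003,0,0,0,0,0],
    [255,0.003,0,0,0,0,0],
    [255,0.003,0,0,0,0,0],
    [255,0.003,0,0,0,0,0],
    [255,0.003,0,0,0,0,0]
  ]
}}

```text
time: 13.6
tool_pos: [441.5, 251.0, 38.0]
tcp_rot: [179.4, 78.3, 86.6]
ft_force: [0.5, 2.8, -0.9]
finger_gap: 22.3
```

Request:
{"op": "drive_tool", "data": {
  "deltas": [
    [255,0.001,0,0,0,0,0],
    [255,0.0015,0,0,0,0,0],
    [255,0.0015,0,0,0,0,0],
    [255,0.0015,0,0,0,0,0],
    [255,0.0015,0,0,0,0,0],
    [255,0.0015,0,0,0,0,0],
    [255,0.0015,0,0,0,0,0],
    [255,0.0015,0,0,0,0,0],
    [255,0.0015,0,0,0,0,0],
    [255,0.0015,0,0,0,0,0]
  ]
}}

```text
time: 14.43
tool_pos: [441.8, 251.5, 36.9]
tcp_rot: [179.3, 78.3, 86.4]
ft_force: [0.5, 1.5, 5.7]
finger_gap: 22.1
```

Request:
{"op": "drive_tool", "data": {
  "deltas": [
    [200,0,0,0,0,0,0],
    [120,0,0,0,0,0,0],
    [60,0,0,0,0,0,0],
    [0,0,0,0,0,0,0],
    [0,0,0,0,0,0,0],
    [0,0,0,0,0,0,0],
    [0,0,0,0,0,0,0],
    [0,0,0,0,0,0,0],
    [0,0,0,0,0,0,0],
    [0,0,0,0,0,0,0]
  ]
}}

```text
time: 15.27
tool_pos: [441.3, 251.2, 36.3]
tcp_rot: [179.6, 78.4, 86.7]
ft_force: [0.2, -0.1, 0.8]
finger_gap: 85.3
```

```bash
python3 -c "
from h import *
from bench import snapshot,sense
s=snapshot('side');crop(s,200,160,320,300,5,'pics/s12.png');print(sense()['finger_gap'],sense()['ft_force'])"
```

```text
85.36049829266062 [0.32680983 0.19746651 0.25336528]
```

View pics/s12.png

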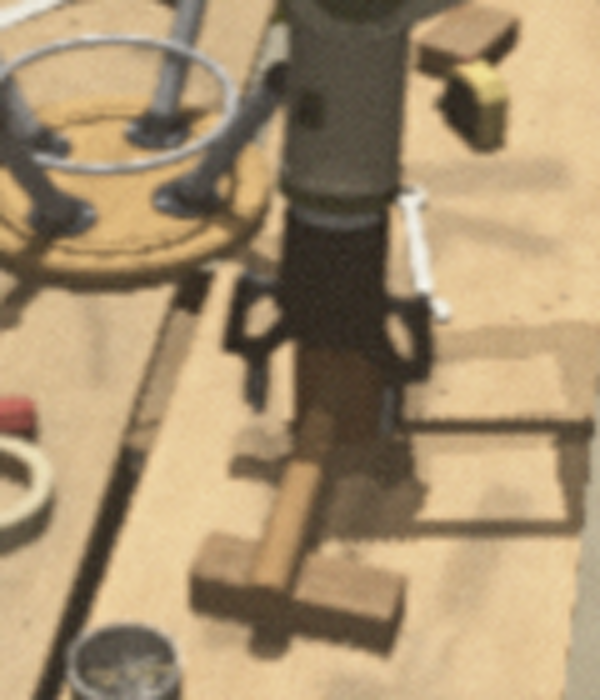

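Released with the mallet standing and the force at zero. I'll retract straight up with a slight move in +y.

Request:
{"op": "drive_tool", "data": {
  "deltas": [
    [0,-0.01,0,-0.002,0,0,0],
    [0,-0.025,0,-0.005,0,0,0],
    [0,-0.045,0,-0.01,0,0,0],
    [0,-0.07,0,-0.016,0,0,0],
    [0,-0.1,0,-0.03,0,0,0],
    [0,-0.13,0,-0.055,0,0,0],
    [0,-0.16,0,-0.09,0,0,0],
    [0,-0.18,0,-0.125,0,0,0],
    [0,-0.19,0,-0.16,0,0,0],
    [0,-0.19,0,-0.17,0,0,0]
  ]
}}

```text
time: 16.15
tool_pos: [448.7, 384.0, 263.7]
tcp_rot: [177.6, 78.0, 84.8]
ft_force: [1.5, -0.5, 0.7]
finger_gap: 85.4
```

Request:
{"op": "drive_tool", "data": {
  "deltas": [
    [0,-0.01,-0.03,-0.03,0,0,0],
    [0,-0.01,-0.06,-0.055,0,0,0],
    [0,-0.01,-0.09,-0.08,0,0,0],
    [0,-0.01,-0.12,-0.1,0,0,0],
    [0,-0.01,-0.15,-0.12,0,0,0],
    [0,-0.01,-0.17,-0.13,0,0,0],
    [0,-0.01,-0.18,-0.14,0,0,0],
    [0,-0.01,-0.18,-0.14,0,0,0],
    [0,-0.01,-0.18,-0.14,0,0,0],
    [0,-0.01,-0.18,-0.14,0,0,0]
  ]
}}

```text
time: 16.98
tool_pos: [274.7, 522.5, 294.2]
tcp_rot: [179.5, 78.4, 86.6]
ft_force: [0.2, -0.4, 0.7]
finger_gap: 85.5
```

```bash
python3 look.py 13; python3 -c "
from h import *
s=load('side13');crop(s,180,130,320,290,4,'pics/s13.png');t=load('top13');crop(t,120,80,340,260,3,'pics/t13.png')
for n,b in (('top',(255,170,285,195)),('side',(245,160,270,190))):
    a=[cv2.resize(load(n+k)['frame'][b[1]:b[3],b[0]:b[2]],None,fx=12,fy=12,interpolation=cv2.INTER_CUBIC) for k in ('0','13')]
    cv2.imwrite('pics/cm2%s.png'%n,np.hstack(a))"
```

```text
17.0833 [275.20090105 522.37245108 294.15898488] [ 1.12491612 -0.7467713   0.09715237] [-0.09250294  0.04270972  0.03112667] 85.44345460392728
```

View pics/s13.png

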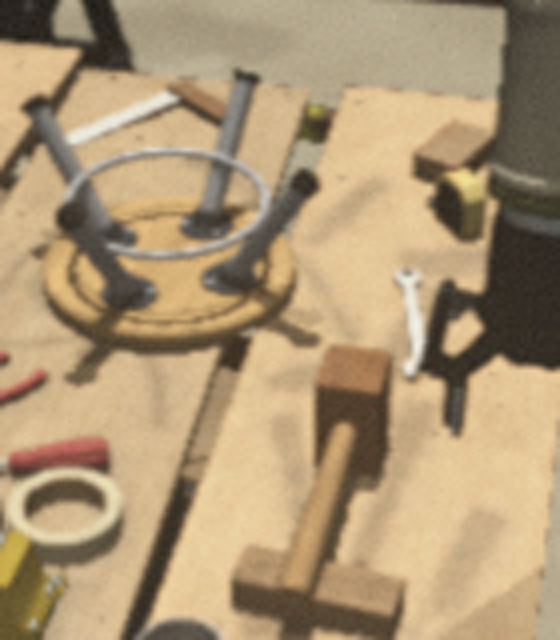

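View pics/t13.png

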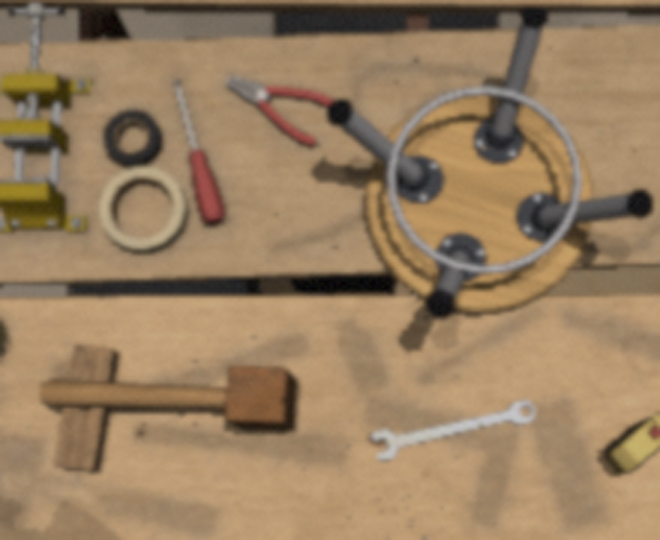

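View pics/cm2side.png

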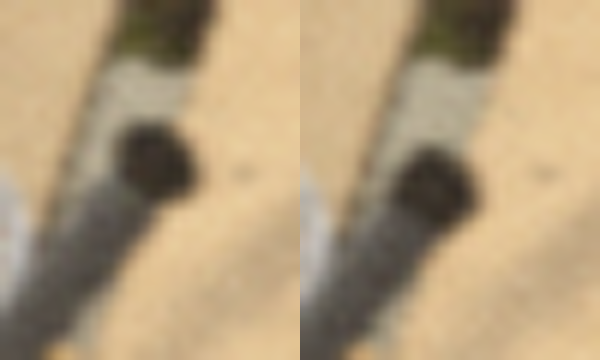

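View pics/cm2top.png

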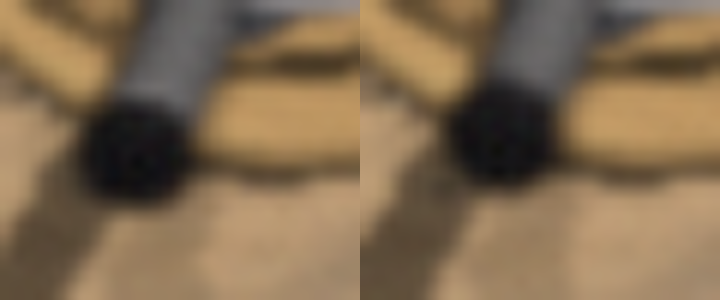

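```bash
python3 -c "
from bench import hand_in
print(hand_in())"
```

```text
the job is handed in; nothing more can be done
None
```

The plug appears to be fully home, and the mallet is back on the bench, released and clear of the stool. I handed the job in at about 17.1 s; no verdict was reported.

- **First blow:** at about 0.14 m/s it did not seat the plug. The mallet turned about 6.5° in the grip.
- **Second blow:** I tilted the tool to bring the head back in line with the leg and struck at about 0.36 m/s. This one drove the plug home. The mallet slipped a further 4–5° in the grip but stayed within about 5° of the leg's line.
- **Setting down:** the mallet stands on its striking face close to where it started, with its handle on the offcut again.

**Last checks:**
- **Plug:** between the first and last side pictures the cap moved about 2.7 px along the leg. A 13 mm drive home predicts 2.6 px.
- **Contact after the blow:** no force remained on the plug at full depth.
- **Stool and other things:** in the last top and side pictures the stool, tape measure, block and spanner look unmoved. I judged this by eye and did not re-measure their positions.
- **Close call:** while I was backing off after the second blow, joint 2 read -51.1°, against its limit of -51.17°. Later readings were well inside the range.

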